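# Shut and latch the filter compartment

## Task

In the open drawer, push the propped-up clear flap down until it lies fully shut over its compartment, then press the orange latch all the way down, and after it the white latch all the way down. Everything stays shut and pressed when you let go. Only push with the fingertips: do not raise the flap further or pick anything up, and leave the other things in the drawer where they lie.

Things in the scene. Friction and masses are not known exactly. Their poses are not given: they have to be found in the camera images.
- cabinet: Fixed low teak cabinet, top drawer open to the robot, turned up to 0.25 rad. Origin on the table under the drawer's centre, x towards the cabinet's back, y left. Drawer 300 (x) x 460 (y) mm; grey tray floor 90 mm above the table, 264 x 406 mm inside. Drawer sides reach 142 mm, front 145 mm above the table. The cabinet's body begins at x = +155 mm and is 162 mm high.
- compartment: Grey compartment fixed in the tray, 170 (x) x 130 (y) x 45 mm high. Origin at the centre of its underside on the tray floor, axes parallel to the cabinet's. From x = -35 to +85 mm: a walled box under the clear flap, two filters fixed inside. From x = -85 to -35 mm: a solid ledge 28 mm high carrying the two latches, centred at x = -64 mm.
- flap (a joint): Clear flap over the compartment, 122 (x) x 124 (y) x 4 mm, 60 g, white line on its free edge (nearest the robot), hinged along its far edge. Joint in rad: 0 = shut and level, a hard stop; grows as the free edge rises; starts at 0.45 to 0.85. Hinge friction of 0.10 N m holds it wherever it is left, shut included.
- flap_hinge (a point): Middle of the flap's hinge line, fixed: at x = +85 mm, y = 0, 47 mm above the tray floor; the hinge axis runs along compartment y.
- flap_edge (a point): Middle of the flap's free edge on its upper face, moving with it, 122 mm from the hinge line. When shut it is at compartment x = -37 mm and 49 mm above the tray floor.
- latch_orange (a joint): The orange push latch on the ledge. Joint in m: 0 = standing up, 0.008 = pressed fully down (it moves straight down). It resists with about 3 N all the way, then stops hard, has no spring and stays where it is left.
- latch_orange_top (a point): Centre of the orange latch's cap top, moving with it: cap 26 (compartment x) x 30 (y) mm on a flat black base 34 x 38 mm. Up, the cap top is 21 mm above the ledge (49 mm above the tray floor, level with the shut flap's top) and 15 mm above its base; down, 13 and 7 mm. The latches stand side by side, 56 to 80 mm apart along compartment y; which is left changes.
- latch_white (a joint): The white push latch on the ledge. Joint in m: 0 = standing up, 0.008 = pressed fully down (it moves straight down). It resists with about 3 N all the way, then stops hard, has no spring and stays where it is left.
- latch_white_top (a point): Centre of the white latch's cap top, moving with it: cap 26 (compartment x) x 30 (y) mm on a flat black base 34 x 38 mm. Up, the cap top is 21 mm above the ledge (49 mm above the tray floor, level with the shut flap's top) and 15 mm above its base; down, 13 and 7 mm. The latches stand side by side, 56 to 80 mm apart along compartment y; which is left changes.
- filter_case: Loose round filter in a clear square case, 66 x 66 x 13 mm, lying on the tray; origin at the centre of its underside. Leave alone. The four loose things lie two on each side of the compartment, about 113 mm from its centre line; which lies where changes.
- step_ring: Loose black step-up ring, 72 mm across, 8 mm high, lying on the tray; origin at the centre of its underside. Leave alone.
- blower: Loose red silicone blower bulb standing on the tray with its nozzle up, 52 mm across, 68 mm high; origin at the centre of its underside. Leave alone.
- lens_cap: Loose matte black lens cap, 66 mm across, 10 mm high, lying on the tray; origin at the centre of its underside. Leave alone.

How it is judged:
By the outcome, as a careful person would: the job done as asked, in the order asked, and still so for the second after the job is handed in, with the robot touching nothing.
It also fails if it takes over 45 s, if anything falls off the work surface, if the arm or the gripper's body presses on something with over 40 N, if the wrist force passes 120 N, or if a joint passes its speed limit or range.

## Robot

A 6-joint arm with a two-finger parallel gripper is mounted at the origin on the work surface. World frame = base frame: x ahead of the robot, y to its left, z up, the work surface at z = 0. Lengths are in m, angles in rad, forces in N, time in s.
With the tool pointing down it reaches from about 0.225 to 0.875 m from the base axis. Payload 3.4 kg.
Tool frame: the origin (TCP) lies at the very end of the fingers, on their centre line; the grasp point (between the pads) lies manip.grip_point_offset behind it (manip.grip_point_offset is the distance from the TCP to the grasp point, in m); z points along the fingers, y is the line along which they close (so a half turn about z gives the same grasp; the last joint's range is limited). The gripper opens to 85 mm and grips with 20 to 120 N. Pads are 22 mm wide; open, the fingers measure 114 mm over their backs; the gripper's body (76 mm by 85 mm) begins 54 mm behind the grasp point. The pads swing forward as they close: fully open they stand 13 mm farther back than shut.
Start: joints at [0.99, 0.276, 1.505, -0, 1.361, -0.121], TCP at [0.255, 0.515, 0.201] pointing down, gripper open.
Joint ranges: [-2.89, 2.89], [-0.75, 2.08], [0.22, 2.7], [-1.18, 4.32], [0.11, 2.71], [-2.7, 2.7]. Speed limits (rad/s): [2.57, 2.57, 3.14, 3.14, 3.14, 3.14].

## Interface

Orientations are given as a unit quaternion [w, x, y, z].
In Python, from rig import manip gives the robot as it stands.
- The arm moves only by the shell command python3 -m pendant 'ROWS' [FORCE]. ROWS is JSON, a list of rows, each an object of numbers: "jaw": the opening, from -1 (shut) to 1 (fully open); "tx", "ty", "tz": the shift along the world's x, y, z in cm; "ax", "ay", "az": the turn, a rotation vector about the world's x, y, z in degrees. In form: [{"jaw": .., "tx": .., "ty": .., "tz": .., "ax": .., "ay": .., "az": ..}, ...]. A call has 1 to 10 rows; each row is the pose to reach, as a shift and turn from the pose commanded when the call began; what a row does not reach only later rows make up. A row lasts 1/8 s, in which the tool goes at most 62.5 mm and 10.7 degrees, less where a joint would pass 70% of its speed; a pose out of reach is approached as far as the arm can. A call with a gripper value outside its range is refused whole. The fingers move at their own pace and stop on an object; FORCE is the grip in N (left out, the last holds). Time passes only in rows, so rows that repeat a pose let the fingers close. It gives the time, the measured TCP pose, the force, the opening and the grip force at its end, in the units of the state.
- manip.get_state(): the state, without advancing time (a new reading comes with each control period).
- manip.get_image(name): name is "side" or "top" or "wrist"; returns a dict with "pixels" (384x512x3 uint8, blue, green, red), "depth" (384x512 float32, m along the optical axis (not along the pixel's ray), 0 where there is no reading), "fx", "fy", "cx", "cy" (pixels), "pose" (4x4, takes a point from camera to world coordinates). Camera axes: x right, y down, z forward; pixel columns grow to the right and rows downward; lengths in m; the calibration is good to about 2 mm. A picture is of the moment at which its call begins.
- manip.sign_off(): hands the job in; it is judged then, once.
The state is a dict: "clock": time; "qpos": joint angles; "qd": joint speeds; "effort": joint torques, N m; "position": TCP position; "ee_rot": TCP orientation; "contact_force": force on the tool from outside, world axes, zero at the start; "moment": the same for the moment, N m; "width": finger opening in m; "gripper_force": force on a finger pad.
Only numpy, scipy, OpenCV 4.12 (cv2) and the standard library are available. Lean on these libraries where they do the work, as an engineer would, in place of code of your own. Each camera call takes 0.05 s, during which the arm holds its last target. There are 200 camera calls.

## Working session

There is one attempt and no reset: what is moved stays moved. The work goes in short steps, Python scripts to look and compute and a shell command to move; the robot and the scene stay as the last step left them, time stands still between calls to the robot, and variables do not carry over. Pictures are saved under pics/ and viewed, at most 10 in all, crops included, and the job is handed in when it is done.

```bash
mkdir -p pics
python3 - <<'E'
from rig import manip
import cv2,numpy as np
s=manip.get_state();print(s['clock'],s['position'],s['ee_rot'],s['width'],manip.grip_point_offset)
for n in('top','side'):
    d=manip.get_image(n);cv2.imwrite(f'pics/{n}0.png',d['pixels']);np.savez(f'pics/{n}0.npz',**d)
    print(n,d['fx'],d['cx'],d['cy'],np.round(d['pose'],3).tolist())
E
```

```text
0.0 [0.25483942 0.5147632  0.20022291] [-3.26212471e-04  2.27869719e-01  9.73691166e-01 -8.93159402e-04] 0.08547393532042748 0.0187
top 366.1062522778326 245.6517995794179 190.99476484512255 [[0.023, -0.995, 0.097, 0.531], [-1.0, -0.024, -0.011, 0.04], [0.013, -0.096, -0.995, 0.747], [0.0, 0.0, 0.0, 1.0]]
side 445.6627662218732 264.1597562518473 198.50648523191416 [[1.0, -0.001, -0.003, 0.575], [0.001, -0.722, 0.692, -0.476], [-0.002, -0.692, -0.722, 0.624], [0.0, 0.0, 0.0, 1.0]]
```

View pics/top0.png

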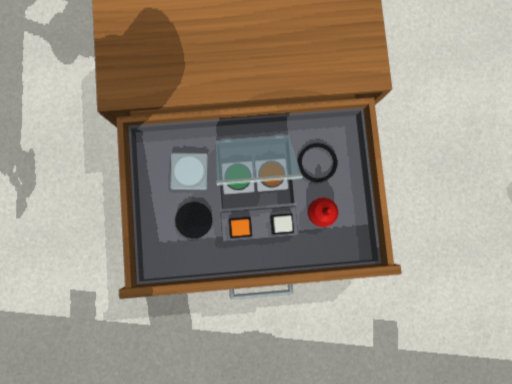

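View pics/side0.png

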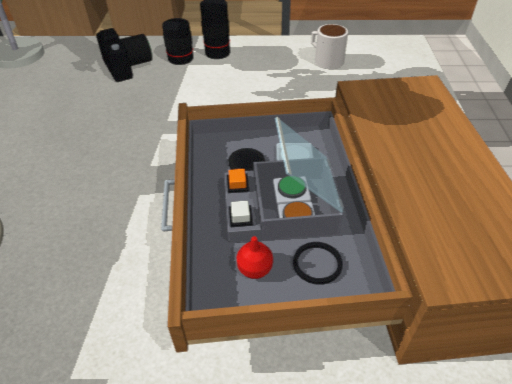

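Top view: orange latch at about (240,227), white at (283,224), and the flap's free edge from (219,184) to (301,179). Side view: orange at (237,180), white at (240,212), and the flap's near-upper corner at about (278,120). Next I triangulate these.

```bash
cat > h.py <<'E'
import cv2,numpy as np
def load(n): return dict(np.load(f'pics/{n}.npz'))
def ray(d,u,v):
    r=d['pose'][:3,:3]@np.array([(u-d['cx'])/d['fx'],(v-d['cy'])/d['fy'],1]);return d['pose'][:3,3],r
def tri(d1,p1,d2,p2):
    o1,r1=ray(d1,*p1);o2,r2=ray(d2,*p2)
    t=np.linalg.lstsq(np.c_[r1,-r2],o2-o1,rcond=None)[0]
    a,b=o1+t[0]*r1,o2+t[1]*r2
    return (a+b)/2,np.linalg.norm(a-b)
def onz(d,p,z):
    o,r=ray(d,*p);return o+r*(z-o[2])/r[2]
def proj(d,P):
    q=np.linalg.inv(d['pose'])@np.r_[P,1];return q[0]/q[2]*d['fx']+d['cx'],q[1]/q[2]*d['fy']+d['cy']
def pt(d,u,v):
    z=d['depth'][int(v),int(u)];o,r=ray(d,u,v);return o+r*z
E
python3 - <<'E'
from h import *
T,S=load('top0'),load('side0')
def blobs(d,c,box):
    x0,y0,x1,y1=box;im=d['pixels'][y0:y1,x0:x1].astype(int);b,g,r=im[...,0],im[...,1],im[...,2]
    m=(r-b>120)&(g>60) if c=='o' else (im.min(2)>165)
    n,l,s,ce=cv2.connectedComponentsWithStats(m.astype('uint8'));i=1+s[1:,4].argmax()
    return ce[i]+[x0,y0],s[i]+[x0,y0,0,0,0]
for c,bt,bs in(('o',(225,212,258,245),(222,165,252,195)),('w',(268,210,300,240),(225,195,256,228))):
    a,sa=blobs(T,c,bt);b,sb=blobs(S,c,bs);print(c,a,sa,b,sb,tri(T,a,S,b),'depthT',pt(T,*a),'depthS',pt(S,*b), 'onz.139',onz(T,a,.139))
for n,d,(x0,y0,x1,y1) in(('t',T,(205,120,315,250)),('s',S,(220,105,360,235))):
    cv2.imwrite(f'pics/c{n}.png',cv2.resize(d['pixels'][y0:y1,x0:x1],None,fx=4.2,fy=4.2,interpolation=cv2.INTER_CUBIC))
E
```

```text
o [239.95985401 227.16423358] [231 219  19  17 274] [236.94039735 178.09271523] [229 169  17  19 302] (array([0.52999134, 0.04101906, 0.13137791]), np.float64(0.00019433182104467128)) depthT [0.5301025  0.04101211 0.1386218 ] depthS [0.53048538 0.03428446 0.1377875 ] onz.139 [0.53010325 0.04101131 0.139     ]
w [282.69834711 223.61983471] [274 216  18  16 242] [239.59839357 208.2811245 ] [231 201  18  16 249] (array([ 0.53738034, -0.02984964,  0.1372102 ]), np.float64(0.00037416522434410425)) depthT [ 0.53753999 -0.02953643  0.13981586] depthS [ 0.53732171 -0.03136109  0.13884198] onz.139 [ 0.53754837 -0.02962949  0.139     ]
```

View pics/ct.png

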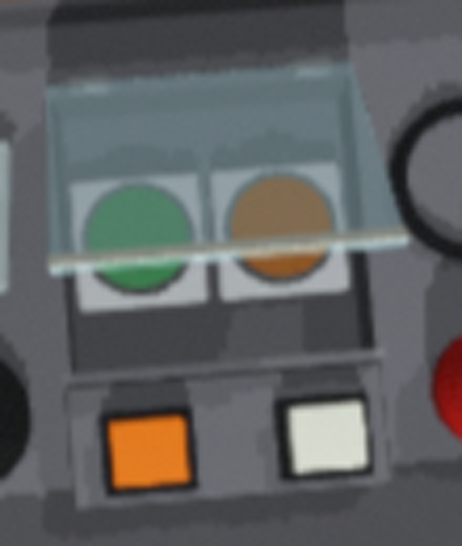

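View pics/cs.png

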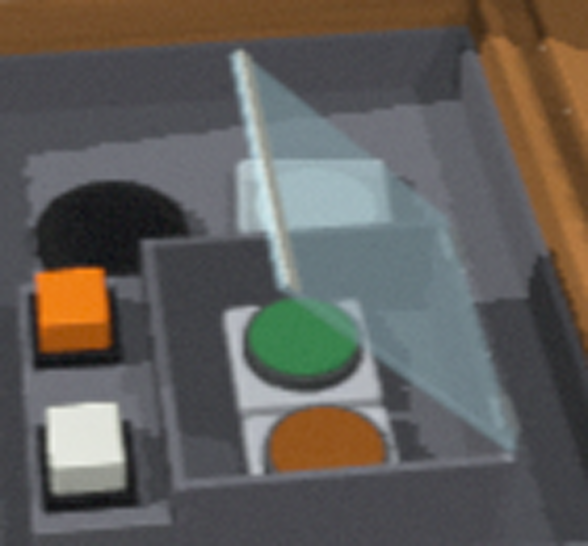

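Run:
```python
from h import *
T,S=load('top0'),load('side0')
t=lambda x,y:(x/4.2+205,y/4.2+120); s=lambda x,y:(x/4.2+220,y/4.2+105)
L,e1=tri(T,t(50,265),S,s(238,55));R,e2=tri(T,t(407,239),S,s(290,290));print('edge L,R',L,e1,R,e2,np.linalg.norm(L-R))
H,e=tri(T,t(352,68),S,s(515,452));print('hingeR',H,e)
HL=onz(T,t(48,88),.137);HR=onz(T,t(352,68),.137);print('hinge onz',HL,HR,np.linalg.norm(HL-HR))
o=np.array([.5301,.0410]);w=np.array([.5375,-.0296])
d=o-w;y1=np.arctan2(-d[0],d[1]);d=(HL-HR);y2=np.arctan2(-d[0],d[1]);d=L-R;y3=np.arctan2(-d[0],d[1]);print('yaws',y1,y2,y3,'sep',np.linalg.norm(o-w))
yw=(y1+y2+y3)/3;X=np.array([np.cos(yw),np.sin(yw)])
M=(L+R)/2;HM=(HL+HR)/2;print('edge mid',M,'hinge mid',HM,'horiz',X@(M[:2]-HM[:2]),'angle',np.arctan2(M[2]-.137,X@(HM[:2]-M[:2])))
Y=np.array([-X[1],X[0]]);print('latch rel hinge',X@(o-HM[:2]),Y@(o-HM[:2]),X@(w-HM[:2]),Y@(w-HM[:2]))
```

```text
edge L,R [0.59254516 0.07553205 0.22306279] 0.0001802165179524215 [ 0.60563825 -0.04706776  0.22242144] 0.0018310956215339313 0.12329863349329546
hingeR [ 0.68744556 -0.03841743  0.13665023] 0.002640849153800599
hinge onz [0.67457165 0.08439901 0.137     ] [ 0.68599493 -0.03835727  0.137     ] 0.12328664240063338
yaws 0.10443452613559083 0.09278937334195794 0.10639209510801849 sep 0.07098675932876496
edge mid [0.5990917  0.01423214 0.22274212] hinge mid [0.68028329 0.02302087 0.137     ] horiz -0.08166408440969296 angle 0.8097534456423044
latch rel hinge -0.14759833726254903 0.03306054779475428 -0.14736910760054142 -0.037925841420094905
```

```bash
python3 - <<'E'
from h import *
S=load('side0')
for p in((115,50),(178,30),(214,8),(330,40)):print(p,pt(S,*p))
E
python3 -m pendant '[{"jaw":-1,"tz":5},{"jaw":-1,"tz":8,"az":8},{"jaw":-1,"tz":8,"az":16}]' 20
```

```text
(115, 50) [0.20431166 0.54962573 0.08350345]
(178, 30) [0.35199559 0.62455781 0.09866616]
(214, 8) [0.44511256 0.65743602 0.14079167]
(330, 40) [0.74084725 0.60461905 0.08105824]invalid input at $[0]: expected keys jaw, tx, ty, tz, ax, ay, az
```

```bash
python3 -m pendant '[{"jaw":-1,"tx":0,"ty":0,"tz":5,"ax":0,"ay":0,"az":0},{"jaw":-1,"tx":4,"ty":-5,"tz":8,"ax":0,"ay":0,"az":8},{"jaw":-1,"tx":8,"ty":-10,"tz":8,"ax":0,"ay":0,"az":16},{"jaw":-1,"tx":12,"ty":-15,"tz":8,"ax":0,"ay":0,"az":24},{"jaw":-1,"tx":16,"ty":-20,"tz":8,"ax":0,"ay":0,"az":32},{"jaw":-1,"tx":20,"ty":-25,"tz":8,"ax":0,"ay":0,"az":32},{"jaw":-1,"tx":24,"ty":-30,"tz":8,"ax":0,"ay":0,"az":32},{"jaw":-1,"tx":28,"ty":-36,"tz":8,"ax":0,"ay":0,"az":32},{"jaw":-1,"tx":32,"ty":-42,"tz":8,"ax":0,"ay":0,"az":32},{"jaw":-1,"tx":35.4,"ty":-46,"tz":8,"ax":0,"ay":0,"az":32}]' 20
python3 -m pendant '[{"jaw":-1,"tx":0,"ty":-3.9,"tz":0,"ax":0,"ay":0,"az":0},{"jaw":-1,"tx":0,"ty":-3.9,"tz":0,"ax":0,"ay":0,"az":0},{"jaw":-1,"tx":0,"ty":-3.9,"tz":0,"ax":0,"ay":0,"az":0}]'
python3 - <<'E'
from h import *
from rig import manip
d=manip.get_image('side');x0,y0,x1,y1=200,60,400,210
cv2.imwrite('pics/s1.png',cv2.resize(d['pixels'][y0:y1,x0:x1],None,fx=3,fy=3))
s=manip.get_state();print(s['position'],s['ee_rot'])
E
```

```text
clock: 1.35
position: [0.5949, 0.0726, 0.2808]
ee_rot: [-0.0, -0.049, 0.999, 0.0]
contact_force: [1.0, 0.5, 0.4]
width: -0.0002
gripper_force: 0.0
clock: 1.72
position: [0.594, 0.036, 0.2808]
ee_rot: [-0.0, -0.049, 0.999, 0.001]
contact_force: [-0.7, 0.5, 0.0]
width: -0.0
gripper_force: 0.0
[0.59398477 0.03649151 0.28102056] [-1.71868680e-04 -4.97354272e-02  9.98762295e-01  4.85593509e-04]
```

View pics/s1.png

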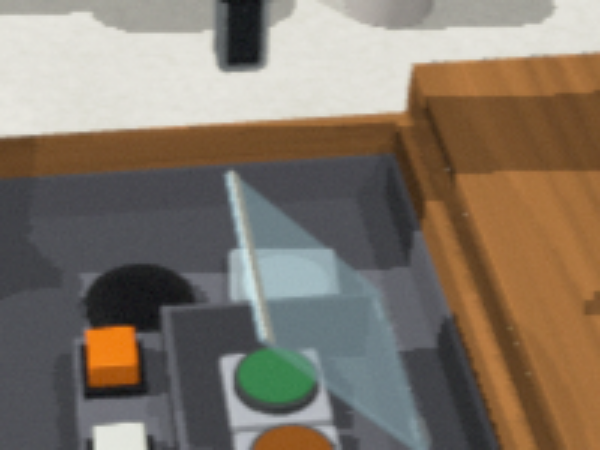

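The shut fingertip at about (240,65) in the crop hangs clear above the flap edge, which runs from (232,172) to (268,340). I align it over the flap, then come down.

```bash
python3 -m pendant '[{"jaw":-1,"tx":1.5,"ty":-2.1,"tz":0,"ax":0,"ay":0,"az":0},{"jaw":-1,"tx":1.5,"ty":-2.1,"tz":-3,"ax":0,"ay":0,"az":0},{"jaw":-1,"tx":1.5,"ty":-2.1,"tz":-4,"ax":0,"ay":0,"az":0},{"jaw":-1,"tx":1.5,"ty":-2.1,"tz":-4,"ax":0,"ay":0,"az":0}]'
```

```text
clock: 2.28
position: [0.6091, 0.0146, 0.2405]
ee_rot: [-0.001, -0.05, 0.999, 0.0]
contact_force: [-0.9, -0.2, 0.1]
width: 0.0001
gripper_force: 0.0
```

```bash
python3 -m pendant '[{"jaw":-1,"tx":0,"ty":0,"tz":-1.8,"ax":0,"ay":0,"az":0},{"jaw":-1,"tx":-0.8,"ty":-0.1,"tz":-3.2,"ax":0,"ay":0,"az":0},{"jaw":-1,"tx":-1.4,"ty":-0.1,"tz":-4.1,"ax":0,"ay":0,"az":0},{"jaw":-1,"tx":-2,"ty":-0.2,"tz":-4.9,"ax":0,"ay":0,"az":0},{"jaw":-1,"tx":-2.4,"ty":-0.2,"tz":-5.9,"ax":0,"ay":0,"az":0},{"jaw":-1,"tx":-2.8,"ty":-0.3,"tz":-6.8,"ax":0,"ay":0,"az":0},{"jaw":-1,"tx":-3,"ty":-0.3,"tz":-7.6,"ax":0,"ay":0,"az":0},{"jaw":-1,"tx":-3.2,"ty":-0.3,"tz":-8.4,"ax":0,"ay":0,"az":0},{"jaw":-1,"tx":-3.3,"ty":-0.3,"tz":-9.2,"ax":0,"ay":0,"az":0},{"jaw":-1,"tx":-3.3,"ty":-0.3,"tz":-9.5,"ax":0,"ay":0,"az":0}]'
```

```text
clock: 3.52
position: [0.5763, 0.0115, 0.1453]
ee_rot: [-0.0, -0.049, 0.999, 0.0]
contact_force: [-0.5, 1.5, -0.3]
width: 0.0001
gripper_force: 0.3
```

```bash
python3 -m pendant '[{"jaw":-1,"tx":0,"ty":0,"tz":-0.3,"ax":0,"ay":0,"az":0},{"jaw":-1,"tx":0,"ty":0,"tz":-0.6,"ax":0,"ay":0,"az":0},{"jaw":-1,"tx":0,"ty":0,"tz":-0.7,"ax":0,"ay":0,"az":0}]'; python3 -m pendant '[{"jaw":-1,"tx":0,"ty":0,"tz":-0.15,"ax":0,"ay":0,"az":0},{"jaw":-1,"tx":0,"ty":0,"tz":-0.15,"ax":0,"ay":0,"az":0}]'
python3 - <<'E'
from h import *
from rig import manip
d=manip.get_image('side');x0,y0,x1,y1=200,100,400,250
cv2.imwrite('pics/s2.png',cv2.resize(d['pixels'][y0:y1,x0:x1],None,fx=3,fy=3))
E
```

```text
clock: 3.9
position: [0.5764, 0.0114, 0.139]
ee_rot: [0.0, -0.049, 0.999, 0.0]
contact_force: [-0.9, -0.8, 0.7]
width: -0.0
gripper_force: 0.3
clock: 4.15
position: [0.5764, 0.0114, 0.1376]
ee_rot: [0.0, -0.049, 0.999, 0.0]
contact_force: [0.7, -0.0, 0.1]
width: -0.0004
gripper_force: 0.0
```

View pics/s2.png

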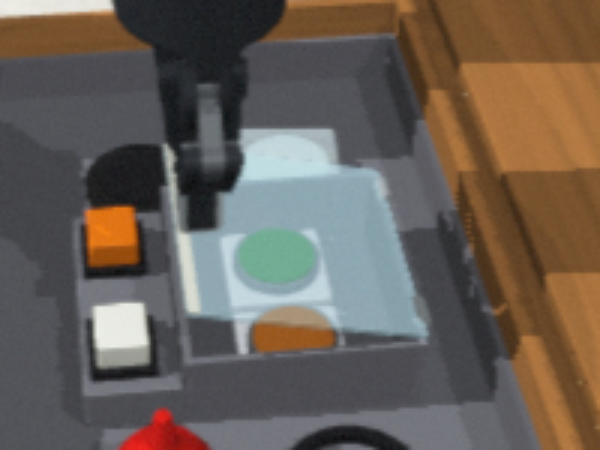

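The flap is nearly shut: its edge runs from (168,150) to (195,310), still slightly above the front wall. I keep pressing until the force rises.

```bash
for i in 1; do python3 -m pendant '[{"jaw":-1,"tx":0,"ty":0,"tz":-0.15,"ax":0,"ay":0,"az":0},{"jaw":-1,"tx":0,"ty":0,"tz":-0.15,"ax":0,"ay":0,"az":0}]'; python3 -m pendant '[{"jaw":-1,"tx":0,"ty":0,"tz":-0.15,"ax":0,"ay":0,"az":0},{"jaw":-1,"tx":0,"ty":0,"tz":-0.15,"ax":0,"ay":0,"az":0}]'; done
```

```text
clock: 4.45
position: [0.5763, 0.0114, 0.136]
ee_rot: [-0.0, -0.049, 0.999, 0.0]
contact_force: [0.3, -0.5, -0.6]
width: -0.0001
gripper_force: 0.0
clock: 4.7
position: [0.5763, 0.0114, 0.1345]
ee_rot: [-0.0, -0.049, 0.999, 0.0]
contact_force: [-0.1, 0.3, 0.0]
width: 0.0001
gripper_force: 0.0
```

Run:
```python
from h import *
from rig import manip
d=manip.get_image('side');t=manip.get_image('top');P=manip.get_state()['position'];x0,y0,x1,y1=200,100,400,250
np.savez('pics/side3.npz',**d);np.savez('pics/top3.npz',**t)
print(P,proj(d,P),proj(t,P))
a=cv2.resize(d['pixels'][y0:y1,x0:x1],None,fx=3,fy=3)
b=cv2.resize(t['pixels'][110:250,200:320],None,fx=3.2,fy=3.2)
u,v=proj(d,P);cv2.circle(a,(int((u-200)*3),int((v-100)*3)),3,(255,0,255),1)
c=np.zeros((450,800,3),np.uint8);c[:,:450]=a[:,:450];c[:448,450:800]=b[:448,:350];cv2.imwrite('pics/s3.png',c)
```

```text
[0.57633162 0.01145804 0.1345521 ] (np.float64(265.97903678475365), np.float64(189.75859059597929)) (np.float64(258.2418804621815), np.float64(199.88107999873674))
```

View pics/s3.png

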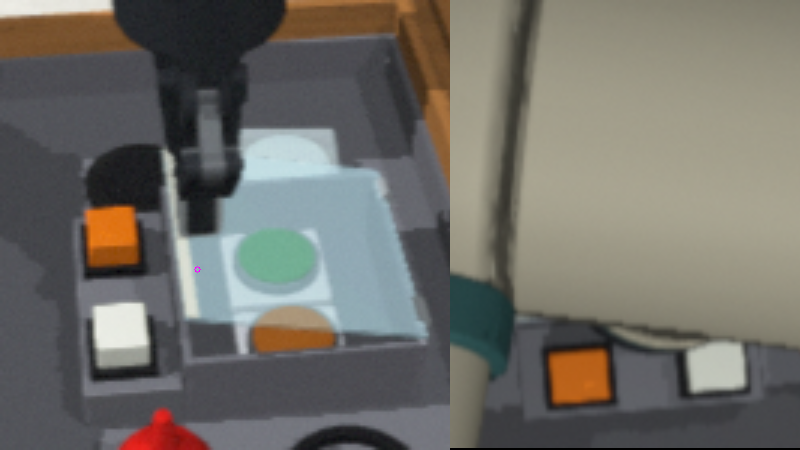

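Run:
```python
from h import *
S=load('side3')
print(proj(S,[.594,.0365,.281]),'seen 280,82')
for v in(165,170,174,176,178,180,185,190):print(v,[np.round(pt(S,u,v),3).tolist() for u in(263,267,271)])
```

```text
(np.float64(279.1021907013492), np.float64(100.09810849838503)) seen 280,82
165 [[0.572, -0.026, 0.22], [0.578, -0.019, 0.213], [0.583, -0.018, 0.213]]
170 [[0.572, -0.002, 0.189], [0.578, 0.0, 0.186], [0.584, -0.001, 0.187]]
174 [[0.572, -0.001, 0.18], [0.578, 0.001, 0.178], [0.584, -0.001, 0.18]]
176 [[0.572, -0.003, 0.177], [0.578, -0.002, 0.177], [0.584, -0.0, 0.175]]
178 [[0.572, 0.006, 0.165], [0.578, 0.005, 0.165], [0.584, 0.006, 0.165]]
180 [[0.572, 0.003, 0.163], [0.578, 0.005, 0.162], [0.584, 0.005, 0.161]]
185 [[0.572, -0.009, 0.165], [0.578, -0.009, 0.165], [0.584, -0.005, 0.161]]
190 [[0.572, -0.019, 0.165], [0.578, -0.018, 0.164], [0.584, -0.015, 0.161]]
```

The fingers really end about 30 mm above the reported TCP: the depth image puts the tip and the flap under it at z≈0.165, so the flap is still open by about 0.26 rad. I keep going down by force and vision.

```bash
python3 -m pendant '[{"jaw":-1,"tx":0,"ty":0,"tz":-0.5,"ax":0,"ay":0,"az":0},{"jaw":-1,"tx":0,"ty":0,"tz":-1,"ax":0,"ay":0,"az":0},{"jaw":-1,"tx":0,"ty":0,"tz":-1.5,"ax":0,"ay":0,"az":0},{"jaw":-1,"tx":0,"ty":0,"tz":-1.8,"ax":0,"ay":0,"az":0},{"jaw":-1,"tx":0,"ty":0,"tz":-1.8,"ax":0,"ay":0,"az":0}]'
python3 - <<'E'
from h import *
from rig import manip
S=manip.get_image('side');np.savez('pics/side4.npz',**S);P=manip.get_state();print(P['position'],P['contact_force'])
for v in(180,184,188,192,196,200):print(v,[np.round(pt(S,u,v),3).tolist() for u in(263,267,271,300)])
E
```

```text
clock: 5.42
position: [0.5763, 0.0115, 0.1162]
ee_rot: [-0.0, -0.049, 0.999, 0.0]
contact_force: [0.3, -0.1, 0.7]
width: -0.0003
gripper_force: 0.0
[0.57640462 0.01146756 0.11643662] [0.62085139 0.99113005 0.77022414]
180 [[0.572, -0.003, 0.169], [0.578, -0.002, 0.168], [0.584, -0.0, 0.167], [0.629, 0.024, 0.144]]
184 [[0.572, -0.003, 0.161], [0.578, 0.001, 0.157], [0.584, -0.001, 0.159], [0.629, 0.017, 0.142]]
188 [[0.572, 0.004, 0.145], [0.578, 0.004, 0.145], [0.584, 0.005, 0.145], [0.628, 0.006, 0.144]]
192 [[0.572, -0.004, 0.145], [0.578, -0.004, 0.145], [0.584, -0.004, 0.145], [0.628, -0.0, 0.142]]
196 [[0.572, -0.013, 0.146], [0.578, -0.013, 0.145], [0.584, -0.013, 0.146], [0.627, -0.011, 0.143]]
200 [[0.572, -0.022, 0.146], [0.578, -0.02, 0.145], [0.584, -0.021, 0.145], [0.627, -0.018, 0.142]]
```

Flap under the tip is at 0.145, with 0.139 being shut. The offset is confirmed at about 29 mm. I continue in small steps until the force rises.

```bash
python3 -m pendant '[{"jaw":-1,"tx":0,"ty":0,"tz":-0.3,"ax":0,"ay":0,"az":0},{"jaw":-1,"tx":0,"ty":0,"tz":-0.5,"ax":0,"ay":0,"az":0},{"jaw":-1,"tx":0,"ty":0,"tz":-0.5,"ax":0,"ay":0,"az":0}]'; python3 -m pendant '[{"jaw":-1,"tx":0,"ty":0,"tz":-0.1,"ax":0,"ay":0,"az":0},{"jaw":-1,"tx":0,"ty":0,"tz":-0.1,"ax":0,"ay":0,"az":0}]';python3 -m pendant '[{"jaw":-1,"tx":0,"ty":0,"tz":-0.1,"ax":0,"ay":0,"az":0},{"jaw":-1,"tx":0,"ty":0,"tz":-0.1,"ax":0,"ay":0,"az":0}]'
```

```text
clock: 5.85
position: [0.5763, 0.0114, 0.1115]
ee_rot: [-0.0, -0.049, 0.999, 0.0]
contact_force: [-0.2, 0.0, -1.4]
width: 0.0002
gripper_force: 0.0
clock: 6.1
position: [0.5763, 0.0114, 0.1106]
ee_rot: [-0.0, -0.049, 0.999, 0.0]
contact_force: [-0.2, 0.4, 0.6]
width: -0.0001
gripper_force: 0.0
clock: 6.35
position: [0.5763, 0.0114, 0.1095]
ee_rot: [-0.0, -0.049, 0.999, 0.0]
contact_force: [-0.5, 0.9, -0.4]
width: -0.0001
gripper_force: 0.0
```

```bash
for k in 1; do python3 -m pendant '[{"jaw":-1,"tx":0,"ty":0,"tz":-0.1,"ax":0,"ay":0,"az":0},{"jaw":-1,"tx":0,"ty":0,"tz":-0.1,"ax":0,"ay":0,"az":0}]' |grep -E 'pos|con'; python3 -m pendant '[{"jaw":-1,"tx":0,"ty":0,"tz":-0.1,"ax":0,"ay":0,"az":0},{"jaw":-1,"tx":0,"ty":0,"tz":-0.1,"ax":0,"ay":0,"az":0}]'|grep -E 'pos|con';python3 -m pendant '[{"jaw":-1,"tx":0,"ty":0,"tz":-0.1,"ax":0,"ay":0,"az":0},{"jaw":-1,"tx":0,"ty":0,"tz":-0.1,"ax":0,"ay":0,"az":0}]'|grep -E 'pos|con'; done
```

```text
position: [0.5763, 0.0114, 0.1088]
contact_force: [-0.7, 0.1, 2.8]
position: [0.5764, 0.0114, 0.1087]
contact_force: [-1.8, 0.5, 7.2]
position: [0.5764, 0.0114, 0.1085]
contact_force: [-3.8, 0.5, 12.0]
```

Hard stop reached (force jumped at reported z 0.1088, i.e. tip at 0.139), so the flap is shut. Next I lift and move over the orange latch.

```bash
python3 -m pendant '[{"jaw":-1,"tx":0,"ty":0,"tz":1.5,"ax":0,"ay":0,"az":0},{"jaw":-1,"tx":0,"ty":0,"tz":3,"ax":0,"ay":0,"az":0},{"jaw":-1,"tx":-2.5,"ty":1.5,"tz":3,"ax":0,"ay":0,"az":0},{"jaw":-1,"tx":-4.7,"ty":2.9,"tz":3,"ax":0,"ay":0,"az":0},{"jaw":-1,"tx":-4.7,"ty":2.9,"tz":3,"ax":0,"ay":0,"az":0},{"jaw":-1,"tx":-4.7,"ty":2.9,"tz":3,"ax":0,"ay":0,"az":0}]'|grep -E 'pos|con'
python3 - <<'E'
from h import *
from rig import manip
S=manip.get_image('side');np.savez('pics/side5.npz',**S)
x0,y0,x1,y1=200,100,400,250
cv2.imwrite('pics/s5.png',cv2.resize(S['pixels'][y0:y1,x0:x1],None,fx=3,fy=3))
for u in(275,285,300,320):print([np.round(pt(S,u,v),3).tolist() for v in(175,180,190,200)])
E
```

```text
position: [0.5307, 0.0401, 0.1373]
contact_force: [0.5, 1.2, -0.4]
[[0.591, 0.042, 0.137], [0.591, 0.029, 0.138], [0.59, 0.005, 0.14], [0.59, -0.015, 0.14]]
[[0.607, 0.041, 0.138], [0.606, 0.027, 0.14], [0.606, 0.008, 0.137], [0.605, -0.015, 0.139]]
[[0.63, 0.04, 0.139], [0.63, 0.03, 0.137], [0.628, 0.006, 0.14], [0.627, -0.015, 0.139]]
[[0.662, 0.04, 0.139], [0.661, 0.027, 0.14], [0.659, 0.007, 0.138], [0.657, -0.014, 0.139]]
```

View pics/s5.png

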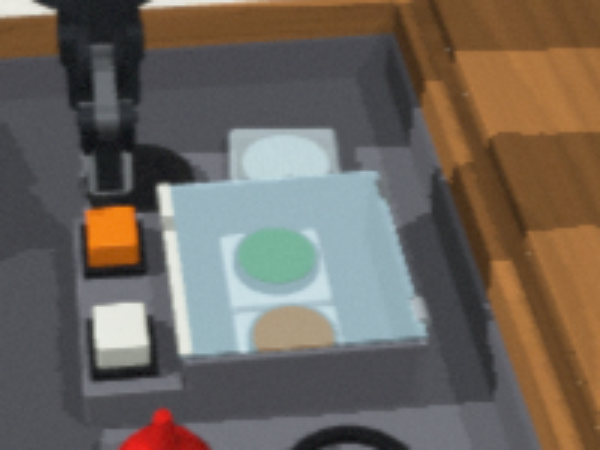

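The flap lies shut and flush (white line from (165,185) to (185,355), depth level at 0.139). The fingertip at (110,190) stands above the orange cap at (112,235). I press it.

```bash
python3 -m pendant '[{"jaw":-1,"tx":-0.1,"ty":0.1,"tz":-1.5,"ax":0,"ay":0,"az":0},{"jaw":-1,"tx":-0.1,"ty":0.1,"tz":-2.6,"ax":0,"ay":0,"az":0},{"jaw":-1,"tx":-0.1,"ty":0.1,"tz":-3,"ax":0,"ay":0,"az":0},{"jaw":-1,"tx":-0.1,"ty":0.1,"tz":-3.2,"ax":0,"ay":0,"az":0},{"jaw":-1,"tx":-0.1,"ty":0.1,"tz":-3.2,"ax":0,"ay":0,"az":0}]'|grep -E 'pos|con'; python3 -m pendant '[{"jaw":-1,"tx":0,"ty":0,"tz":-0.3,"ax":0,"ay":0,"az":0},{"jaw":-1,"tx":0,"ty":0,"tz":-0.45,"ax":0,"ay":0,"az":0},{"jaw":-1,"tx":0,"ty":0,"tz":-0.45,"ax":0,"ay":0,"az":0}]'|grep -E 'pos|con'; python3 -m pendant '[{"jaw":-1,"tx":0,"ty":0,"tz":-0.15,"ax":0,"ay":0,"az":0},{"jaw":-1,"tx":0,"ty":0,"tz":-0.15,"ax":0,"ay":0,"az":0}]'|grep -E 'pos|con'
```

```text
position: [0.5284, 0.0414, 0.1045]
contact_force: [-0.2, -0.8, 0.9]
position: [0.5287, 0.0415, 0.1008]
contact_force: [-1.2, -1.0, 4.5]
position: [0.5288, 0.0415, 0.1007]
contact_force: [-3.4, -0.0, 13.4]
```

The orange latch is at its hard stop. Now the white one.

```bash
python3 -m pendant '[{"jaw":-1,"tx":0,"ty":0,"tz":2,"ax":0,"ay":0,"az":0},{"jaw":-1,"tx":0,"ty":0,"tz":4,"ax":0,"ay":0,"az":0},{"jaw":-1,"tx":0.4,"ty":-3.6,"tz":4,"ax":0,"ay":0,"az":0},{"jaw":-1,"tx":0.8,"ty":-7.1,"tz":4,"ax":0,"ay":0,"az":0},{"jaw":-1,"tx":0.8,"ty":-7.1,"tz":4,"ax":0,"ay":0,"az":0},{"jaw":-1,"tx":0.8,"ty":-7.1,"tz":3,"ax":0,"ay":0,"az":0},{"jaw":-1,"tx":0.8,"ty":-7.1,"tz":2,"ax":0,"ay":0,"az":0},{"jaw":-1,"tx":0.8,"ty":-7.1,"tz":1.2,"ax":0,"ay":0,"az":0},{"jaw":-1,"tx":0.8,"ty":-7.1,"tz":1.2,"ax":0,"ay":0,"az":0}]'|grep -E 'pos|con'; python3 -m pendant '[{"jaw":-1,"tx":0,"ty":0,"tz":-0.3,"ax":0,"ay":0,"az":0},{"jaw":-1,"tx":0,"ty":0,"tz":-0.6,"ax":0,"ay":0,"az":0},{"jaw":-1,"tx":0,"ty":0,"tz":-0.9,"ax":0,"ay":0,"az":0},{"jaw":-1,"tx":0,"ty":0,"tz":-0.9,"ax":0,"ay":0,"az":0}]'|grep -E 'pos|con'
```

```text
position: [0.5357, -0.0289, 0.1097]
contact_force: [0.6, 0.7, -0.0]
position: [0.5365, -0.0296, 0.1015]
contact_force: [0.1, -0.1, 1.6]
```

```bash
python3 -m pendant '[{"jaw":-1,"tx":0,"ty":0,"tz":-0.2,"ax":0,"ay":0,"az":0},{"jaw":-1,"tx":0,"ty":0,"tz":-0.2,"ax":0,"ay":0,"az":0},{"jaw":-1,"tx":0,"ty":0,"tz":-0.2,"ax":0,"ay":0,"az":0}]'|grep -E 'pos|con'; python3 -m pendant '[{"jaw":-1,"tx":0,"ty":0,"tz":-0.1,"ax":0,"ay":0,"az":0},{"jaw":-1,"tx":0,"ty":0,"tz":-0.1,"ax":0,"ay":0,"az":0}]'|grep -E 'pos|con'
```

```text
position: [0.5366, -0.0296, 0.1008]
contact_force: [-2.3, 1.3, 8.5]
position: [0.5366, -0.0296, 0.1007]
contact_force: [-2.8, 1.4, 14.4]
```

Both latches are at their stops. I retract and check.

```bash
python3 -m pendant '[{"jaw":-1,"tx":0,"ty":0,"tz":3,"ax":0,"ay":0,"az":0},{"jaw":-1,"tx":0,"ty":0,"tz":8,"ax":0,"ay":0,"az":0},{"jaw":-1,"tx":0,"ty":0,"tz":13,"ax":0,"ay":0,"az":0},{"jaw":-1,"tx":-5,"ty":3,"tz":15,"ax":0,"ay":0,"az":0},{"jaw":-1,"tx":-10,"ty":6,"tz":15,"ax":0,"ay":0,"az":0},{"jaw":-1,"tx":-15,"ty":9,"tz":15,"ax":0,"ay":0,"az":0},{"jaw":-1,"tx":-15,"ty":9,"tz":15,"ax":0,"ay":0,"az":0},{"jaw":-1,"tx":-15,"ty":9,"tz":15,"ax":0,"ay":0,"az":0}]'|grep -E 'clo|pos|con'
python3 - <<'E'
from h import *
from rig import manip
S=manip.get_image('side')
x0,y0,x1,y1=170,90,400,320
cv2.imwrite('pics/s6.png',cv2.resize(S['pixels'][y0:y1,x0:x1],None,fx=2.6,fy=2.6))
m=lambda u,v:np.round(np.mean([pt(S,u+a,v+b) for a in(-2,0,2) for b in(-1,0,1)],0),4)
print(m(237,179),m(240,208),[m(u,v)[2] for u in(263,280,320) for v in(175,190,205)])
E
```

```text
clock: 12.4
position: [0.3869, 0.0601, 0.2488]
contact_force: [-0.3, -0.0, 0.2]
[0.53   0.0394 0.1309] [ 0.5373 -0.0231  0.1305] [np.float64(0.1382), np.float64(0.1383), np.float64(0.1388), np.float64(0.1386), np.float64(0.1387), np.float64(0.1388), np.float64(0.1388), np.float64(0.1393), np.float64(0.1387)]
```

View pics/s6.png

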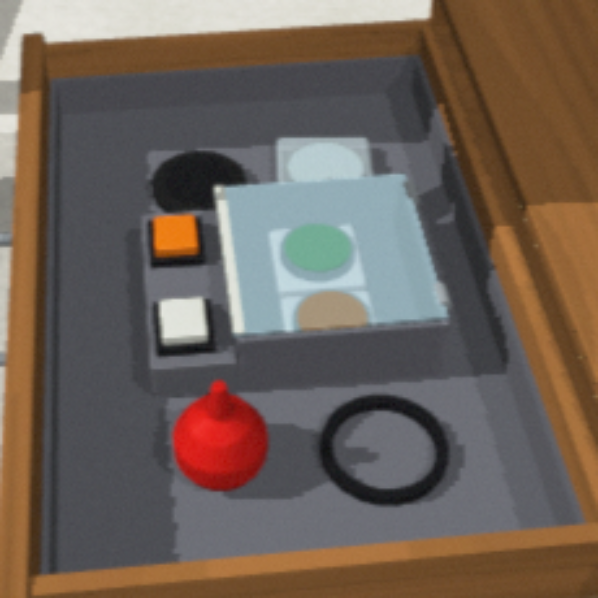

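The flap is level at 0.139. The orange (175,235) and white (183,322) caps are both down at 0.131, and the loose items haven't moved.

```bash
python3 -c "
from rig import manip
print(manip.sign_off())"
```

```text
the job is handed in; nothing more can be done
None
```

The flap is fully shut and the orange latch, then the white latch, were pressed to their stops; all three stayed put after I let go, nothing else in the drawer moved, and the job is handed in at about 12.5 s (no verdict was returned).

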